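# Carry a medal blank on the lifter and press it into the engraving holder

## Task

Take the lifter by its wooden grip, pick the brass medal blank off the wooden stand on the lifter's blade and carry it level, without touching it with the fingers, to the blue engraving holder. Set it down on the holder's rails and push it with the lifter's shoulder between the jaws until it is fully home against the stop, which is set to a different depth each time and has to be felt for; press it there with about 10 N for a second, and never with more than 20 N. Leave the blank flat on the rails, stand the lifter back upright on its green mat, and do not disturb the other things on the bench.

Things in the scene. Friction and masses are not known exactly. Their poses are not given: they have to be found in the camera images.
- lifter: (mm) loose hand tool, 0.16 kg, standing on the green mat: flat steel blade along its x (x -30 to +105, 28 wide, 3 thick, tip to +x) with an upright dark wooden grip 44 long (x), 16 thick (y), from z 3 to 53, above the origin. Origin: underside of the blade under the middle of the grip; z up. It is gripped across y; the fingertips must stay above the blade.
- lifter_shoulder (a point): (mm) middle of the front face of the lifter's steel shoulder, a wall across the blade 28 wide and 10 high above the blade's top; at x = +60, z = +8 in the lifter's frame, same axes. It pushes the blank towards +x; with the blank against it the blank's centre is at lifter x = +85 and overhangs the blade's tip by 5.
- blank: (mm) loose brass disc, copper design on top, diameter 50, thickness 5, about 0.08 kg, lying flat on the wooden stand's two ledges. Origin: centre of its underside, z up.
- stand: (mm) fixed wooden stand: base 70 (x) by 80 (y) by 12 high, two ledges along x, 60 long, 12 wide, tops 40 above the bench, a 36 wide channel between them (y -18 to +18), open at both ends. The blank bridges the ledges, centred within 2, so the blade can run in beneath it along +x. Origin: on the bench under the stand's middle; -x end towards the robot; z up.
- holder: (mm) fixed blue engraving holder with two aluminium rails along x, tops 40 above the bench, x -85 to +30, 12 wide, a 36 wide channel between them (y -18 to +18), floor at z 12, open at the -x end towards the robot. Blue side walls reach z 52. Origin: on the bench on the jaws' centre line; +x is the pushing direction, z up. Home: blank's origin at y 0, z 40 and x 0 to -18, by the stop.
- holder_jaws (a point): (mm) between the jaws, at holder x 0, y 0, z 40, same axes. Jaws stand on the rails to z 53, faces parallel over x -27 to +27: a fixed aluminium one at y +25, a red sprung one resting at y -23 that yields up to 8 towards -y and presses with about 1.6 N. Both flare out towards the front, 9 wider each at x -54. Pushing the blank in takes 1 to 4 N.
- holder_stop (a point): (mm) rearmost place of the middle of the dark stop's face: holder x +25, y 0, z 46, same axes. The stop (10 thick, z 40 to 52, facing -x) is clamped 0 to 18 nearer the front than this point, different each time and not reported; it does not yield. The force rises several N per mm there. The channel goes on beneath it; a dark bridge behind (x +30 to +42) reaches z 59.
- mat: fixed green mat, 210 (x) by 110 (y), 3 mm thick, on which the lifter stands. Origin: centre of its underside, on the bench.
- spool: bystander (mm): loose wooden spool, diameter 34, height 28, on the bench. Origin: centre of its underside.
- jar: bystander (mm): loose small amber jar, diameter 32, height 40. Origin: centre of its underside.
- file: bystander (mm): loose hand file lying flat, 220 long along its x (wooden handle to -x, 90 long), 25 high. Origin: underside, where blade meets handle.
- block: bystander (mm): loose steel bench block on a wooden base, 70 by 70, 36 high. Origin: centre of its underside.
- clamp: bystander (mm): loose wooden ring clamp lying along its x, 130 long, 40 thick. Origin: underside at one end, clamp reaching to +x.
- tray: bystander (mm): loose white divided tray 110 by 80, 30 high. Origin: centre of its underside.
- loupe: bystander (mm): loose black loupe, diameter 40, height 31. Origin: centre of its underside.
Mind the look-alikes: they are no part of the job. What is shaped like the lifter but purple is not meant. Of the things shaped like the holder, the blue one is meant.

How it is judged (in metres and radians):
On the way, in this order (a step that is already met when the one before it is completed fails the run):
1. the blank rides level on the lifter's blade, at least 10 mm clear of the stand's ledges (height (world z) of blank above 0.05 m and contact force between lifter and blank above 0.1 N and angle between blank's own z axis and vertical below 0.2 rad), for 0.3 s.
2. the blank is between the jaws against the stop: the lifter presses on it with at least 8 N, more than the jaws' drag, for 0.3 s (x of blank in the frame of holder between -0.02 and 0.002 m and y of blank in the frame of holder between -0.003 and 0.003 m and contact force between lifter and blank above 8 N), for 0.3 s.
At the end, for the whole second after the job is handed in: The blank lies between the jaws where the stop held it (x -20 to +2 mm, y within 3 mm), flat on the rails (height within 2 mm, tilt under 0.06 rad), at rest and free of the lifter; the lifter stands upright (tilt under 0.06 rad), at rest, released, its origin over the green mat (x of blank in the frame of holder between -0.02 and 0.002 m and y of blank in the frame of holder between -0.003 and 0.003 m and z of blank in the frame of holder between 0.038 and 0.042 m and angle between each of blank, lifter's own z axis and vertical below 0.06 rad and linear speed of each of blank, lifter below 0.01 m/s and contact force between lifter and blank below 0.05 N and z of lifter in the frame of mat between 0.001 and 0.006 m and x of lifter in the frame of mat between -0.1 and 0.1 m and y of lifter in the frame of mat between -0.05 and 0.05 m); the robot touches nothing.
It fails at once if the fingers touch the blank (over 0.3 N) (contact force between the fingers and blank above 0.3 N).
It fails at once if the blank tilts more than 0.26 rad (15 degrees) (angle between blank's own z axis and vertical above 0.26 rad).
It fails at once if the blank is dropped (its underside below 30 mm above the bench) (height (world z) of blank below 0.03 m).
It fails at once if the lifter presses on the blank or the holder with more than 20 N (contact force between lifter and blank above 20 N or contact force between lifter and holder above 20 N).
It fails at once if a bystander is moved more than 20 mm (distance of any of spool, jar, file, block, clamp, tray, loupe from where it was at the start of the episode above 0.02 m).
It also fails if it takes over 72 s, if anything falls off the work surface, if the arm or the gripper's body presses on something with over 40 N, if the wrist force passes 120 N, or if a joint passes its speed limit or range.

## Robot

A 6-joint arm with a two-finger parallel gripper is mounted at the origin on the work surface. World frame = base frame: x ahead of the robot, y to its left, z up, the work surface at z = 0. Lengths are in m, angles in degrees, forces in N, time in s.
With the tool pointing down it reaches from about 0.375 to 0.975 m from the base axis. Payload 3.8 kg.
Tool frame: the origin (TCP) lies at the very end of the fingers, on their centre line; the grasp point (between the pads) lies 19 mm behind it; z points along the fingers, y is the line along which they close (so a half turn about z gives the same grasp; the last joint's range is limited). The gripper opens to 88 mm and grips with 3 to 60 N. Pads are 18 mm wide; open, the fingers measure 123 mm over their backs; the gripper's body (75 mm by 187 mm) begins 45 mm behind the grasp point.
Start: joints at [64.693, 15.12, 91.902, -0, 72.978, -2.114], TCP at [0.266, 0.62, 0.239] pointing down, gripper open.
Joint ranges: [-150.88, 150.88], [-54.13, 125.18], [17.81, 147.31], [-75.09, 255.09], [0, 152.58], [-146.25, 146.25]. Speed limits (degrees/s): [147.25, 147.25, 180, 180, 180, 180].

## Interface

Orientations are given as [roll, pitch, yaw] about the fixed x, y, z axes, in that order (R = Rz(yaw) Ry(pitch) Rx(roll)).
In Python, from rig import r gives the robot as it stands.
- The arm moves only by the shell command python3 -m handwheel [FORCE], which reads ROWS from standard input. ROWS is a JSON list of rows, 1 to 20 of them, each an object with the fields aperture (the finger opening in m), sx, sy, sz (the shift in m), turn (a turn about the tool's z in degrees); a field left out counts as zero (the opening has to be given); each row is the pose to reach, as a shift and turn from the pose commanded when the command began, along the tool's axes at that moment; what a row does not reach only later rows make up. A row lasts 1/10 s, in which the tool goes at most 0.05 m and 8.59 degrees, less where a joint would pass 70% of its speed; a pose out of reach is approached as far as the arm can. The fingers move at their own pace and stop on an object; FORCE is the grip in N (left out, the last holds). Time passes only in rows, so rows that do not move let the fingers close. It prints the time, the measured TCP pose, the force, the opening and the grip force at its end. Input that does not fit is refused with a message, and nothing moves.
- r.observe(): the state, without advancing time (a new reading comes with each control period).
- r.grab_frame(name): name is "scene" or "top"; returns (picture, depth): 420x560x3 uint8, blue, green, red; 420x560 float32, m along the optical axis (not along the pixel's ray), 0 where there is no reading.
- r.camera_params(name): a dict with "mtx" (3x3 intrinsics, pixels), "rvec" (rotation vector, rad) and "tvec" (3), from world to camera coordinates, as OpenCV has them. Camera axes: x right, y down, z forward; pixel columns grow to the right and rows downward; lengths in m; the calibration is good to about 2 mm. A picture is of the moment at which its call begins. camera_params takes no time and is no camera call.
- r.close_job(): hands the job in; it is judged then, once.
The state is a dict: "clock": time; "q": joint angles; "qvel": joint speeds; "tau": joint torques, N m; "eef_pos": TCP position; "ee_rot": TCP orientation; "contact_force": force on the tool from outside, world axes, zero at the start; "wrist_torque": the same for the moment, N m; "finger_gap": finger opening in m; "finger_force": force on a finger pad.
Only numpy, scipy, OpenCV 4.12 (cv2) and the standard library are available. Lean on these libraries where they do the work, as an engineer would, in place of code of your own. Each camera call takes 0.05 s, during which the arm holds its last target. There are 200 camera calls.

## Working session

There is one attempt and no reset: what is moved stays moved. The work goes in short steps, Python scripts to look and compute and a shell command to move; the robot and the scene stay as the last step left them, time stands still between calls to the robot, and variables do not carry over. Pictures are saved under pics/ and viewed, at most 10 in all, crops included, and the job is handed in when it is done.

```bash
mkdir -p pics; ls
python3 - <<'E'
from rig import r
import cv2,numpy as np
for n in("scene","top"):
    p,d=r.grab_frame(n); cv2.imwrite(f"pics/{n}0.png",p); np.save(f"pics/{n}0d.npy",d)
    c=r.camera_params(n); R=cv2.Rodrigues(np.array(c["rvec"]))[0]; print(n,np.array(c["mtx"]).round(1).tolist(),(-R.T@np.array(c["tvec"]).ravel()).round(3),R.round(3).tolist())
print(r.observe())
E
```

```text
pics
scene [[404.6, 0.0, 278.9], [0.0, 404.6, 209.4], [0.0, 0.0, 1.0]] [1.188 0.366 0.808] [[-0.508, 0.861, 0.011], [0.608, 0.368, -0.703], [-0.61, -0.351, -0.711]]
top [[524.7, 0.0, 279.6], [0.0, 524.7, 211.3], [0.0, 0.0, 1.0]] [ 0.362 -0.006  1.565] [[0.015, -1.0, -0.005], [-0.993, -0.014, -0.117], [0.116, 0.007, -0.993]]
{'clock': 0.1, 'q': array([ 6.46924139e+01,  1.51640414e+01,  9.19737027e+01,  6.21477687e-04,
        7.29764404e+01, -2.11529979e+00]), 'qvel': array([ 0.10294265, -0.07215732, -0.21070427,  0.05603113, -0.08946676,
        0.01081356]), 'tau': array([ 1.09851212e-04, -5.03617108e+01, -3.58071113e+01,  7.30729150e-02,
        2.32258765e-02, -7.85285624e-05]), 'eef_pos': array([0.26556382, 0.61986906, 0.23751934]), 'ee_rot': array([-1.79885915e+02, -4.80808932e-03,  1.56807526e+02]), 'contact_force': array([-1.26155549, -0.68725385,  0.14420114]), 'wrist_torque': array([ 0.00574034,  0.03983609, -0.01155205]), 'finger_force': 0.0, 'finger_gap': 0.08798829751629049}
```

View pics/scene0.png

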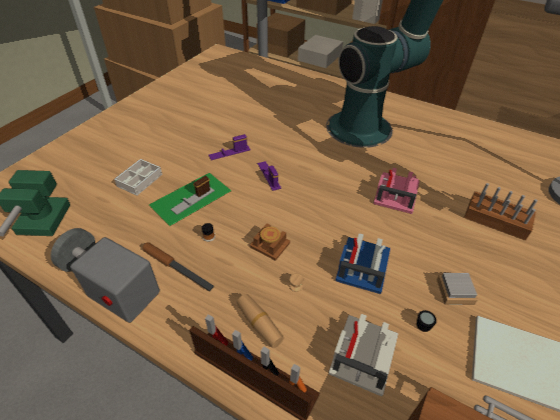

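View pics/top0.png

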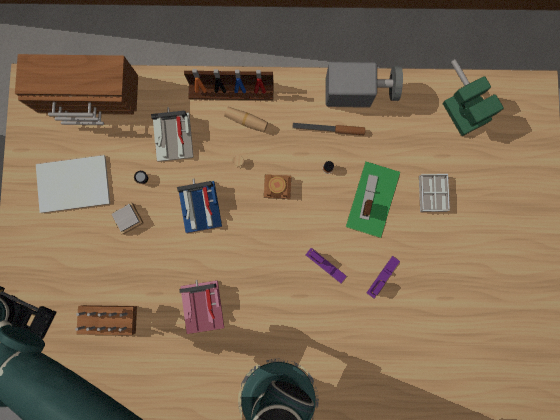

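Candidates: the lifter is the dark-gripped tool on the green mat (top ≈(369,192), scene ≈(197,193)). The purple ones (top (326,265) and (384,277)) are look-alikes. The holder is the blue one (top ≈(200,207), scene ≈(364,264)), not the white (172,136) or pink (203,307). The stand with the blank is at top (277,186). Next I'll confirm these in enlarged crops.

Run:
```python
import cv2,numpy as np
t=cv2.imread("pics/top0.png");s=cv2.imread("pics/scene0.png")
def c(i,u,v,w,h,k): return cv2.resize(i[v:v+h,u:u+w],None,fx=k,fy=k,interpolation=cv2.INTER_CUBIC)
# row each 400x300
a=np.vstack([np.hstack([c(t,340,158,66,50,6)[:300,:396],c(s,148,165,66*4//3,50*4//3,4.5)[:297,:396] if 0 else cv2.resize(s[168:228,146:234],(396,300),interpolation=cv2.INTER_CUBIC)]),
 np.hstack([cv2.resize(t[166:206,250:303],(396,300),interpolation=cv2.INTER_CUBIC),cv2.resize(s[218:263,240:299],(396,300),interpolation=cv2.INTER_CUBIC)])])
cv2.imwrite("pics/crA.png",a)
b=np.hstack([cv2.resize(t[175:238,170:230],(400,420),interpolation=cv2.INTER_CUBIC),cv2.resize(s[230:295,332:394],(400,420),interpolation=cv2.INTER_CUBIC)])
cv2.imwrite("pics/crB.png",b)
```

```text
(no output)
```

View pics/crA.png

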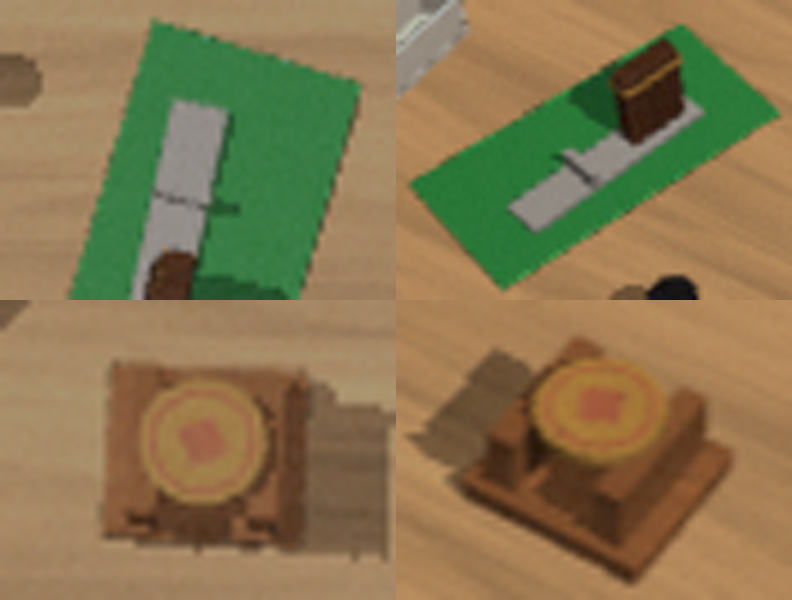

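View pics/crB.png

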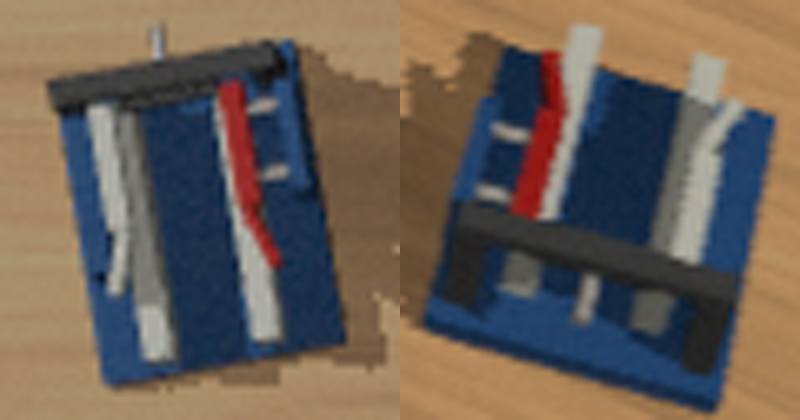

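```bash
cat > h.py <<'E'
import cv2,numpy as np
from scipy.optimize import least_squares
from scipy.spatial.transform import Rotation as Ro
import json,os
from rig import r
C={n:r.camera_params(n) for n in("scene","top")}
def proj(n,P):
    c=C[n]; return cv2.projectPoints(np.array(P,float).reshape(-1,3),np.array(c["rvec"],float),np.array(c["tvec"],float),np.array(c["mtx"],float),None)[0][:,0]
def world(p,P): # p=x,y,z,yaw(rad)
    return np.array(P,float)@Ro.from_euler("z",p[3]).as_matrix().T+p[:3]
def fit(p0,obs,zfix=None):
    def res(p):
        q=p.copy()
        if zfix is not None:q[2]=zfix
        return np.concatenate([(proj(n,world(q,P))-np.array(uv)).ravel() for n,P,uv in obs])
    s=least_squares(res,p0,x_scale=[.01,.01,.01,.05],loss="soft_l1"); 
    if zfix is not None:s.x[2]=zfix
    return s.x,res(s.x)
def cloud(n,d):
    c=C[n];K=np.array(c["mtx"]);R=cv2.Rodrigues(np.array(c["rvec"]))[0];t=np.array(c["tvec"]).ravel()
    v,u=np.mgrid[:d.shape[0],:d.shape[1]]
    X=np.stack([(u-K[0,2])/K[0,0]*d,(v-K[1,2])/K[1,1]*d,d],-1)
    return (X-t)@R
E
cat > fit0.py <<'E'
from h import *
def px(u0,v0,kx,ky,ox,oy,L): return [((a-ox+.5)/kx+u0-.5,(b-oy+.5)/ky+v0-.5) for a,b in L]
LT=lambda L:px(340,158,6,6,0,0,L); LS=lambda L:px(146,168,4.5,5,396,0,L)
ST=lambda L:px(250,166,396/53,7.5,0,300,L); SS=lambda L:px(240,218,396/59,300/45,396,300,L)
HT=lambda L:px(170,175,400/60,420/63,0,0,L); HS=lambda L:px(332,230,400/62,420/65,400,0,L)
m=1e-3
lo=[("top",np.array([[105,14,3],[105,-14,3]])*m,LT([(173,100),(231,112)])),("scene",np.array([[105,-14,3],[105,14,3],[-30,14,3]])*m,LS([(508,208),(531,232),(705,112)]))]
so=[("top",np.array([[35,40,12],[35,-40,12],[-35,40,12],[-35,-40,12]])*m,ST([(110,363),(305,372),(103,535),(298,543)])),("scene",np.array([[35,40,12],[-35,40,12],[35,-40,12]])*m,SS([(632,569),(733,456),(467,471)]))]
rl=np.array([[-85,30,40],[-85,18,40],[-85,-18,40],[-85,-30,40]])*m
ho=[("top",rl,HT([(142,362),(176,357),(251,343),(283,338)])),("scene",rl[::-1],HS([(568,25),(602,28),(694,55),(727,62)]))]
bo=[("top",[[0,0,.005]],ST([(204,441)])),("scene",[[0,0,.005]],SS([(599,409)]))]
res={}
for nm,o,p0 in(("lifter",lo,[.55,-.27,0,-.2]),("stand",so,[.6,0,0,0]),("holder",ho,[.55,.23,0,.2]),("blank",bo,[.6,0,.04,0])):
    for zf in((None,.003 if nm=="lifter" else .04 if nm=="blank" else 0)):
        p,e=fit(np.array(p0),o,zf); print(nm,zf,p.round(4),"yaw",np.degrees(p[3]).round(2),"err",e.round(1).tolist())
    res[nm]=p.tolist()
json.dump(res,open("poses.json","w"))
E
python3 fit0.py
```

```text
lifter None [ 0.5566 -0.2518  0.003  -0.229 ] yaw -13.12 err [0.3, -0.1, -0.3, 0.1, -0.4, -0.2, 0.5, 0.0, -0.1, 0.2]
lifter 0.003 [ 0.5566 -0.2517  0.003  -0.2291] yaw -13.12 err [0.3, -0.1, -0.3, 0.1, -0.4, -0.2, 0.5, 0.0, -0.1, 0.2]
stand None [ 0.6206  0.014   0.002  -0.0502] yaw -2.88 err [0.1, -0.3, 0.6, 0.2, -0.6, -0.2, 0.1, 0.4, 0.4, 0.1, 0.5, -0.9, -1.2, 0.8]
stand 0 [ 0.6204  0.0138  0.     -0.0483] yaw -2.77 err [0.2, -0.1, 0.6, 0.3, -0.5, -0.0, 0.2, 0.6, 0.4, 0.5, 0.4, -0.5, -1.2, 1.3]
holder None [ 5.753e-01  2.480e-01 -5.000e-04  1.977e-01] yaw 11.33 err [0.7, 0.0, -0.3, 0.0, 0.6, -0.1, -0.2, -0.1, 0.7, -0.3, 0.1, 0.4, 0.1, -0.1, -0.2, 0.1]
holder 0 [0.5755 0.2479 0.     0.1973] yaw 11.3 err [0.7, -0.1, -0.4, -0.1, 0.5, -0.2, -0.2, -0.2, 0.7, -0.4, 0.1, 0.3, 0.1, -0.2, -0.2, -0.0]
blank None [0.6202 0.0139 0.0401 0.    ] yaw 0.0 err [-0.1, 0.0, -0.1, -0.0]
blank 0.04 [0.6202 0.0139 0.04   0.    ] yaw 0.0 err [-0.0, 0.0, -0.1, 0.0]
```

```bash
cat > ov.py <<'E'
from h import *
def overlay(res,imgs,name):
    m=1e-3
    def box(x0,x1,y0,y1,z): return np.array([[x0,y0,z],[x1,y0,z],[x1,y1,z],[x0,y1,z]])*m
    pan=[]
    polys={"lifter":[box(-30,105,-14,14,3),box(-22,22,-8,8,53)],"stand":[box(-35,35,-40,40,12),box(-30,30,18,30,40),box(-30,30,-30,-18,40)],
     "holder":[box(-85,30,18,30,40),box(-85,30,-30,-18,40),box(30,42,-40,40,59),np.array([[27,25,53],[-27,25,53],[-54,34,53]])*m,np.array([[27,-23,53],[-27,-23,53],[-54,-32,53]])*m]}
    for nm,(tu,tv,su,sv,w,hh) in {"lifter":(345,160,148,165,88,76),"stand":(250,160,236,212,66,57),"holder":(165,175,328,226,74,64)}.items():
        for n,u,v in(("top",tu,tv),("scene",su,sv)):
            k=264/w; W,H=264,int(hh*k)
            A=np.array([[k,0,-u*k],[0,k,-v*k]],float)
            im=cv2.warpAffine(imgs[n],A,(W,300),flags=cv2.INTER_CUBIC)
            for P in polys[nm]:
                q=(proj(n,world(res[nm],P))-[u,v])*k
                cv2.polylines(im,[np.round(q*8).astype(int)],len(P)==4,(0,255,255),1,cv2.LINE_AA,3)
            pan.append(im)
    cv2.imwrite(name,np.vstack([np.hstack(pan[0::2]),np.hstack(pan[1::2])]))
if __name__=="__main__":
    overlay(json.load(open("poses.json")),{n:cv2.imread(f"pics/{n}0.png") for n in("top","scene")},"pics/ov0.png")
E
python3 ov.py
```

```text
(no output)
```

View pics/ov0.png

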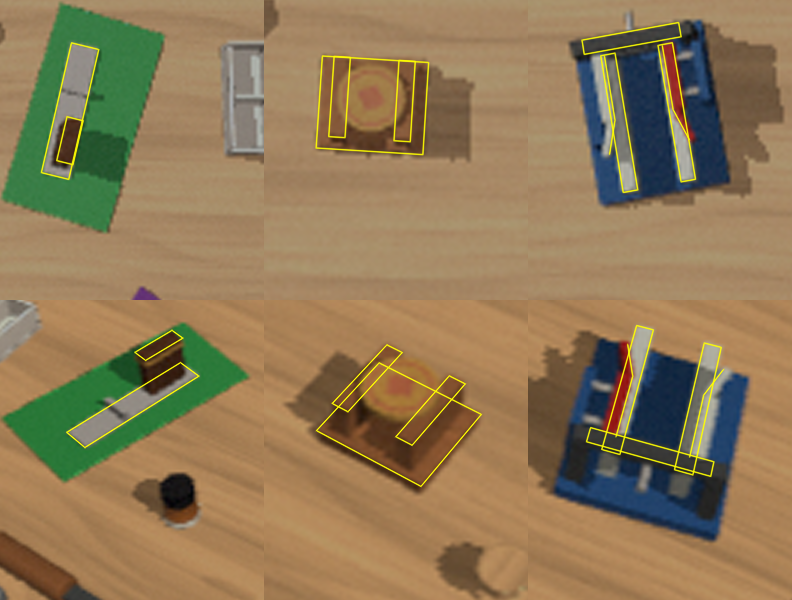

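The overlays fit both views, and the grip, ledges, rails, jaws and bridge all line up, so the dark-gripped lifter and the blue holder are confirmed. Next is the move to above the grip.

```bash
cat > go.py <<'E'
import sys
from h import *
def plan(x,y,z,yaw):
    o=r.observe(); R=Ro.from_euler("xyz",o["ee_rot"],degrees=True).as_matrix()
    d=R.T@(np.array([x,y,z])-o["eef_pos"]); t=(o["ee_rot"][2]-yaw+180)%360-180
    print("d",d.round(4),"turn",round(t,2),"| pos",o["eef_pos"].round(4),"rot",o["ee_rot"].round(2),"F",o["contact_force"].round(2),"clk",round(o["clock"],2))
def local(nm,lx,ly,z,dyaw=0):
    p=json.load(open("poses.json"))[nm]; q=world(p,[[lx,ly,0]])[0]
    plan(q[0],q[1],z,np.degrees(p[3])+180+dyaw)
if __name__=="__main__": a=sys.argv; local(a[1],*map(float,a[2:]))
E
python3 go.py lifter 0 0 0.09
```

```text
d [-0.6108 -0.6862  0.1488] turn -10.07 | pos [0.2656 0.6199 0.2375] rot [-179.89   -0.    156.81] F [-1.26 -0.69  0.14] clk 0.1
```

```bash
echo '[{"aperture":0.088,"sx":-0.611,"sy":-0.686,"sz":0.09,"turn":-10.07},{"aperture":0.088,"sx":-0.611,"sy":-0.686,"sz":0.09,"turn":-10.07},{"aperture":0.088,"sx":-0.611,"sy":-0.686,"sz":0.09,"turn":-10.07},{"aperture":0.088,"sx":-0.611,"sy":-0.686,"sz":0.09,"turn":-10.07},{"aperture":0.088,"sx":-0.611,"sy":-0.686,"sz":0.09,"turn":-10.07},{"aperture":0.088,"sx":-0.611,"sy":-0.686,"sz":0.09,"turn":-10.07},{"aperture":0.088,"sx":-0.611,"sy":-0.686,"sz":0.09,"turn":-10.07},{"aperture":0.088,"sx":-0.611,"sy":-0.686,"sz":0.09,"turn":-10.07},{"aperture":0.088,"sx":-0.611,"sy":-0.686,"sz":0.09,"turn":-10.07},{"aperture":0.088,"sx":-0.611,"sy":-0.686,"sz":0.09,"turn":-10.07},{"aperture":0.088,"sx":-0.611,"sy":-0.686,"sz":0.09,"turn":-10.07},{"aperture":0.088,"sx":-0.611,"sy":-0.686,"sz":0.09,"turn":-10.07},{"aperture":0.088,"sx":-0.611,"sy":-0.686,"sz":0.09,"turn":-10.07},{"aperture":0.088,"sx":-0.611,"sy":-0.686,"sz":0.09,"turn":-10.07},{"aperture":0.088,"sx":-0.611,"sy":-0.686,"sz":0.09,"turn":-10.07},{"aperture":0.088,"sx":-0.611,"sy":-0.686,"sz":0.09,"turn":-10.07},{"aperture":0.088,"sx":-0.611,"sy":-0.686,"sz":0.09,"turn":-10.07},{"aperture":0.088,"sx":-0.611,"sy":-0.686,"sz":0.09,"turn":-10.07},{"aperture":0.088,"sx":-0.611,"sy":-0.686,"sz":0.09,"turn":-10.07},{"aperture":0.088,"sx":-0.611,"sy":-0.686,"sz":0.09,"turn":-10.07}]' | python3 -m handwheel; python3 go.py lifter 0 0 0.016
```

```text
clock: 2.1
eef_pos: [0.5574, -0.2538, 0.1476]
ee_rot: [-180.0, -0.0, 166.7]
contact_force: [-0.5, 0.9, -0.2]
finger_gap: 0.0884
finger_force: 0.0
d [0.0011 0.0019 0.1316] turn -0.2 | pos [ 0.5574 -0.2538  0.1476] rot [-1.7998e+02 -4.0000e-02  1.6668e+02] F [-0.5   0.88 -0.18] clk 2.1
```

```bash
echo '[{"aperture":0.088,"sz":0.05},{"aperture":0.088,"sz":0.09},{"aperture":0.088,"sz":0.11},{"aperture":0.088,"sz":0.12},{"aperture":0.088,"sz":0.125},{"aperture":0.088,"sz":0.125},{"aperture":0.088,"sz":0.125}]' | python3 -m handwheel; python3 go.py lifter 0 0 0.016
```

```text
clock: 2.8
eef_pos: [0.5585, -0.251, 0.0254]
ee_rot: [-180.0, 0.1, 166.9]
contact_force: [-0.3, -0.1, -0.0]
finger_gap: 0.0883
finger_force: 0.0
d [ 0.0017 -0.0011  0.0094] turn 0.02 | pos [ 0.5585 -0.251   0.0254] rot [-1.7997e+02  1.5000e-01  1.6690e+02] F [-0.29 -0.11 -0.02] clk 2.8
```

```bash
echo '[{"aperture":0.088,"sx":0.001,"sy":-0.001,"sz":0.005},{"aperture":0.088,"sx":0.001,"sy":-0.001,"sz":0.008},{"aperture":0.088,"sx":0.001,"sy":-0.001,"sz":0.008},{"aperture":0.04,"sx":0.001,"sy":-0.001,"sz":0.008},{"aperture":0.0,"sx":0.001,"sy":-0.001,"sz":0.008},{"aperture":0.0,"sx":0.001,"sy":-0.001,"sz":0.008},{"aperture":0.0,"sx":0.001,"sy":-0.001,"sz":0.008},{"aperture":0.0,"sx":0.001,"sy":-0.001,"sz":0.008},{"aperture":0.0,"sx":0.001,"sy":-0.001,"sz":0.008},{"aperture":0.0,"sx":0.001,"sy":-0.001,"sz":0.008}]' | python3 -m handwheel 50; python3 go.py lifter 0 0 0.016
```

```text
clock: 3.8
eef_pos: [0.5561, -0.2515, 0.0157]
ee_rot: [-180.0, 0.0, 166.9]
contact_force: [-0.4, -0.7, 0.5]
finger_gap: 0.034
finger_force: 0.0
d [-0.0006 -0.0001 -0.0003] turn 0.0 | pos [ 0.5561 -0.2515  0.0157] rot [-180.      0.    166.88] F [-0.38 -0.67  0.53] clk 3.8
```

```bash
echo '[{"aperture":0},{"aperture":0},{"aperture":0},{"aperture":0},{"aperture":0},{"aperture":0}]' | python3 -m handwheel 50; python3 go.py stand -165 0 0.15
```

```text
clock: 4.4
eef_pos: [0.556, -0.2516, 0.0157]
ee_rot: [-180.0, -0.0, 166.9]
contact_force: [-1.2, -0.6, -0.6]
finger_gap: 0.0155
finger_force: 50.0
d [ 1.623109e+02 -2.938110e+01 -1.213000e-01] turn -10.35 | pos [ 0.556  -0.2516  0.0157] rot [-179.99   -0.    166.88] F [-1.16 -0.61 -0.57] clk 4.4
```

```bash
echo '[{"aperture":0,"sz":-0.01},{"aperture":0,"sz":-0.03},{"aperture":0,"sz":-0.06},{"aperture":0,"sz":-0.09},{"aperture":0,"sz":-0.1},{"aperture":0,"sz":-0.1},{"aperture":0,"sz":-0.1}]' | python3 -m handwheel 60; python3 go.py stand -0.170 0 0.1
```

```text
clock: 5.1
eef_pos: [0.5554, -0.2511, 0.1148]
ee_rot: [180.0, -0.1, 166.9]
contact_force: [-0.0, 0.2, -2.1]
finger_gap: 0.0158
finger_force: 60.0
d [0.164  0.2421 0.0151] turn -10.35 | pos [ 0.5554 -0.2511  0.1148] rot [ 1.7998e+02 -7.0000e-02  1.6688e+02] F [-0.02  0.19 -2.07] clk 5.1
```

```bash
echo '[{"aperture":0,"sx":0.02,"sy":0.03,"turn":-1},{"aperture":0,"sx":0.04,"sy":0.06,"turn":-3},{"aperture":0,"sx":0.07,"sy":0.1,"turn":-5},{"aperture":0,"sx":0.1,"sy":0.14,"turn":-7},{"aperture":0,"sx":0.125,"sy":0.18,"sz":0.005,"turn":-9},{"aperture":0,"sx":0.145,"sy":0.21,"sz":0.01,"turn":-10},{"aperture":0,"sx":0.158,"sy":0.234,"sz":0.013,"turn":-10.35},{"aperture":0,"sx":0.164,"sy":0.242,"sz":0.015,"turn":-10.35},{"aperture":0,"sx":0.164,"sy":0.242,"sz":0.015,"turn":-10.35},{"aperture":0,"sx":0.164,"sy":0.242,"sz":0.015,"turn":-10.35},{"aperture":0,"sx":0.164,"sy":0.242,"sz":0.015,"turn":-10.35},{"aperture":0,"sx":0.164,"sy":0.242,"sz":0.015,"turn":-10.35}]' | python3 -m handwheel
cat > lift.py <<'E'
# measure lifter pose relative to the tool from both cameras
from h import *
import sys
n0=sys.argv[1]; o=r.observe(); im={}
for n in("scene","top"):
    im[n],d=r.grab_frame(n); np.save(f"pics/{n}{n0}d.npy",d); cv2.imwrite(f"pics/{n}{n0}.png",im[n])
T=o["eef_pos"];yaw=o["ee_rot"][2]+180
p=[T[0],T[1],T[2]-.0127,np.radians(yaw)]
pan=[]
for n in im:
    q=proj(n,world(p,np.array([[105,-14,3],[105,14,3],[60,14,13],[60,-14,13],[-30,14,3]])*1e-3)); c=q[:2].mean(0)
    k=8; A=np.array([[k,0,-(c[0]-20)*k],[0,k,-(c[1]-25)*k]],float); i=cv2.warpAffine(im[n],A,(400,400),flags=cv2.INTER_CUBIC)
    for a in q: cv2.circle(i,tuple(np.round((a-c+[20,25])*k).astype(int)),2,(0,255,255),-1)
    print(n,"c",c.round(2)); pan.append(i)
cv2.imwrite(f"pics/l{n0}.png",np.hstack(pan)); print(np.round(p,4),yaw)
E
python3 lift.py 1; python3 go.py stand -0.170 0 0.1
```

```text
clock: 6.3
eef_pos: [0.4519, 0.0205, 0.1008]
ee_rot: [-180.0, 0.0, 177.1]
contact_force: [0.4, 0.6, -0.9]
finger_gap: 0.0151
finger_force: 60.0
scene c [283.3  205.77]
top c [275.85 203.76]
[0.4519 0.0205 0.0881 6.2332] 357.13796761764934
d [0.0012 0.0013 0.0009] turn -0.09 | pos [0.4518 0.0206 0.1009] rot [-1.8000e+02  2.0000e-02  1.7715e+02] F [-0.64  0.47 -1.62] clk 6.4
```

View pics/l1.png

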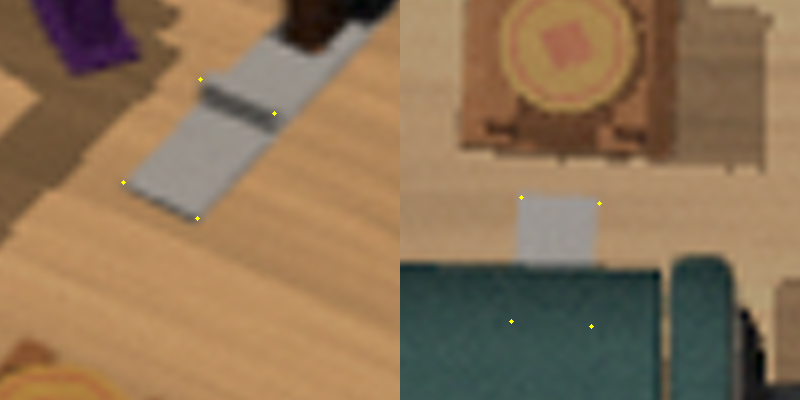

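The lifter hangs level and sits about 1.3 mm further forward than the tool-based prediction: the tip corners in the crop are at (130,184) and (197,218) in scene, and (519,193) and (598,197) in top. Next I'll lower it and run it in under the blank.

```bash
echo '[{"aperture":0,"sy":0.0005,"sz":0.02},{"aperture":0,"sy":0.0005,"sz":0.04},{"aperture":0,"sy":0.0005,"sz":0.05},{"aperture":0,"sy":0.0005,"sz":0.054},{"aperture":0,"sy":0.0005,"sz":0.054},{"aperture":0,"sy":0.0005,"sz":0.054},{"aperture":0,"sx":-0.008,"sy":0.0005,"sz":0.054},{"aperture":0,"sx":-0.02,"sy":0.0005,"sz":0.054},{"aperture":0,"sx":-0.032,"sy":0.0005,"sz":0.054},{"aperture":0,"sx":-0.04,"sy":0.0005,"sz":0.054},{"aperture":0,"sx":-0.04,"sy":0.0005,"sz":0.054},{"aperture":0,"sx":-0.04,"sy":0.0005,"sz":0.054}]' | python3 -m handwheel; python3 go.py stand -0.0893 0 0.0467
```

```text
clock: 7.6
eef_pos: [0.4913, 0.02, 0.0465]
ee_rot: [-180.0, -0.0, 177.2]
contact_force: [0.1, 0.0, -2.4]
finger_gap: 0.0154
finger_force: 60.0
d [-0.04    0.     -0.0002] turn -0.0 | pos [0.4913 0.02   0.0465] rot [-1.8000e+02 -5.0000e-02  1.7723e+02] F [ 0.15  0.02 -2.44] clk 7.6
```

```bash
echo '[{"aperture":0,"sx":-0.008},{"aperture":0,"sx":-0.018},{"aperture":0,"sx":-0.026},{"aperture":0,"sx":-0.032},{"aperture":0,"sx":-0.035},{"aperture":0,"sx":-0.037},{"aperture":0,"sx":-0.039},{"aperture":0,"sx":-0.039},{"aperture":0,"sx":-0.039},{"aperture":0,"sx":-0.039}]' | python3 -m handwheel
python3 - <<'E'
from h import *
import numpy as np
P=[]
for n,u,v in(("scene",240,205),("top",245,155)):
    i,d=r.grab_frame(n); k=6; P.append(cv2.warpAffine(i,np.array([[k,0,-u*k],[0,k,-v*k]],float),(400,400),flags=cv2.INTER_CUBIC))
cv2.imwrite("pics/ins.png",np.hstack(P)); print(r.observe()["contact_force"])
E
```

```text
clock: 8.6
eef_pos: [0.53, 0.0181, 0.0467]
ee_rot: [180.0, -0.0, 177.2]
contact_force: [-1.0, -0.4, -1.9]
finger_gap: 0.0158
finger_force: 60.0
[ 0.19593434 -0.3599918  -2.62707032]
```

View pics/ins.png

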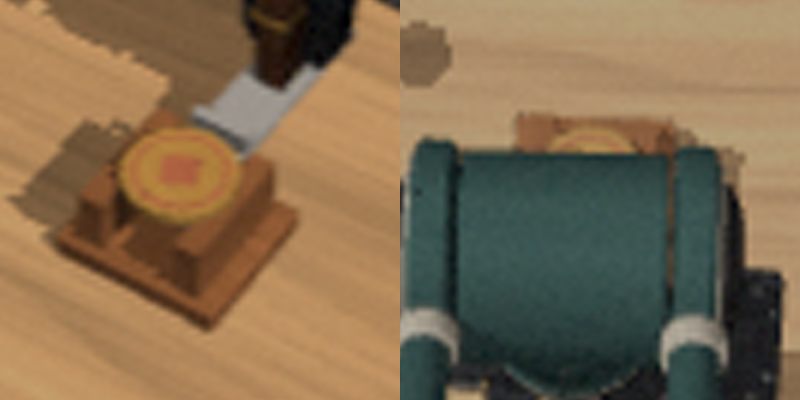

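```bash
echo '[{"aperture":0,"sx":-0.001,"sz":-0.001},{"aperture":0,"sx":-0.001,"sz":-0.003},{"aperture":0,"sx":-0.001,"sz":-0.005},{"aperture":0,"sx":-0.001,"sz":-0.008},{"aperture":0,"sx":-0.001,"sz":-0.013},{"aperture":0,"sx":-0.001,"sz":-0.02},{"aperture":0,"sx":-0.001,"sz":-0.028},{"aperture":0,"sx":-0.001,"sz":-0.036},{"aperture":0,"sx":-0.001,"sz":-0.044},{"aperture":0,"sx":-0.001,"sz":-0.05},{"aperture":0,"sx":-0.001,"sz":-0.053},{"aperture":0,"sx":-0.001,"sz":-0.053},{"aperture":0,"sx":-0.001,"sz":-0.053}]' | python3 -m handwheel
python3 - <<'E'
from h import *
P=[]
for n,u,v in(("scene",240,190),("top",245,155)):
    i,d=r.grab_frame(n); k=6; P.append(cv2.warpAffine(i,np.array([[k,0,-u*k],[0,k,-v*k]],float),(400,400),flags=cv2.INTER_CUBIC))
    if n=="scene":
        X=cloud(n,d)[200:245,250:290]; b=i[200:245,250:290].astype(int)
        m=(X[...,2]>.07)&(X[...,2]<.12)&(b[...,2]-b[...,0]>50)&(b[...,2]>120); q=X[m]
        c=q.mean(0); s=np.linalg.svd(q-c)[2][2]; print(m.sum(),c.round(4),"tilt",np.degrees(np.arccos(abs(s[2]))).round(1),"ext",q.min(0).round(3),q.max(0).round(3))
cv2.imwrite("pics/lft.png",np.hstack(P))
E
python3 go.py holder -0.1483 0 0.1
```

```text
clock: 10.0
eef_pos: [0.531, 0.0181, 0.0995]
ee_rot: [-180.0, -0.0, 177.2]
contact_force: [-0.7, 0.2, -2.1]
finger_gap: 0.0152
finger_force: 60.0
266 [0.6187 0.0138 0.0946] tilt 1.4 ext [ 0.541 -0.013  0.088] [0.644 0.038 0.099]
d [ 0.1104  0.1957 -0.0007] turn -14.07 | pos [0.5308 0.018  0.0992] rot [-1.8000e+02 -5.0000e-02  1.7723e+02] F [-0.07 -0.29 -2.15] clk 10.1
```

View pics/lft.png

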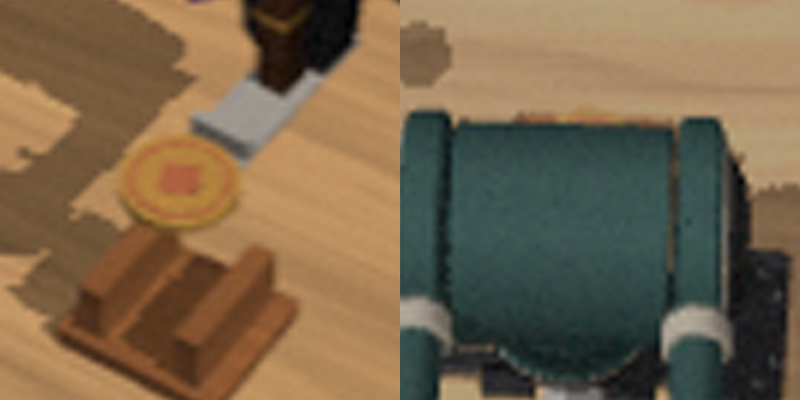

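Step 1 is met: the blank rides level, with a fitted tilt of about 1° and its centre at crop (180,180). The stand is empty, so I'll carry it smoothly to the holder.

```bash
echo '[{"aperture":0,"sx":0.001,"sy":0.001,"turn":-0.1},{"aperture":0,"sx":0.002,"sy":0.004,"turn":-0.3},{"aperture":0,"sx":0.005,"sy":0.01,"turn":-0.7},{"aperture":0,"sx":0.01,"sy":0.018,"turn":-1.3},{"aperture":0,"sx":0.015,"sy":0.027,"turn":-2},{"aperture":0,"sx":0.022,"sy":0.039,"turn":-2.8},{"aperture":0,"sx":0.03,"sy":0.053,"turn":-3.8},{"aperture":0,"sx":0.037,"sy":0.067,"turn":-4.8},{"aperture":0,"sx":0.046,"sy":0.082,"turn":-5.9},{"aperture":0,"sx":0.055,"sy":0.098,"turn":-7},{"aperture":0,"sx":0.064,"sy":0.114,"turn":-8.2},{"aperture":0,"sx":0.073,"sy":0.129,"turn":-9.3},{"aperture":0,"sx":0.08,"sy":0.143,"turn":-10.3},{"aperture":0,"sx":0.088,"sy":0.157,"turn":-11.3},{"aperture":0,"sx":0.095,"sy":0.168,"turn":-12.1},{"aperture":0,"sx":0.1,"sy":0.178,"turn":-12.8},{"aperture":0,"sx":0.105,"sy":0.186,"turn":-13.4},{"aperture":0,"sx":0.108,"sy":0.192,"turn":-13.8},{"aperture":0,"sx":0.11,"sy":0.195,"turn":-14},{"aperture":0,"sx":0.11,"sy":0.196,"turn":-14.1}]' | python3 -m handwheel; echo '[{"aperture":0},{"aperture":0},{"aperture":0}]' | python3 -m handwheel; python3 go.py holder -0.1483 0 0.0477
python3 - <<'E'
from h import *
P=[]
for n,u,v in(("scene",325,215),("top",165,170)):
    i,d=r.grab_frame(n); k=5.5; P.append(cv2.warpAffine(i,np.array([[k,0,-u*k],[0,k,-v*k]],float),(400,420),flags=cv2.INTER_CUBIC))
    if n=="scene":
        X=cloud(n,d); b=i.astype(int)
        ok=(X[...,2]>.08)&(X[...,2]<.105)&(b[...,2]-b[...,0]>50)&(b[...,2]>120)&(abs(X[...,0]-.515)<.05)&(abs(X[...,1]-.236)<.05); q=X[ok]
        print(ok.sum(),np.median(q,0).round(4),((q.min(0)+q.max(0))/2).round(4))
        p=json.load(open("poses.json"))["holder"]; q=q-np.array(p[:3]); R=Ro.from_euler("z",p[3]).as_matrix(); l=q@R; print("in holder",l.min(0).round(4),l.max(0).round(4))
cv2.imwrite("pics/hol.png",np.hstack(P))
E
```

```text
clock: 12.1
eef_pos: [0.4307, 0.2193, 0.0997]
ee_rot: [-180.0, -0.0, -168.6]
contact_force: [-0.2, 0.6, -2.2]
finger_gap: 0.0152
finger_force: 60.0
clock: 12.4
eef_pos: [0.431, 0.2188, 0.0997]
ee_rot: [-180.0, -0.0, -168.7]
contact_force: [-0.4, 0.3, -2.4]
finger_gap: 0.0156
finger_force: 60.0
d [0.001  0.0002 0.052 ] turn -0.01 | pos [0.431  0.2188 0.0997] rot [-179.99   -0.   -168.71] F [-0.41  0.26 -2.45] clk 12.4
281 [0.5196 0.236  0.0951] [0.5045 0.2354 0.0945]
in holder [-0.1147 -0.0254  0.0884] [-0.0328  0.0233  0.1006]
```

View pics/hol.png

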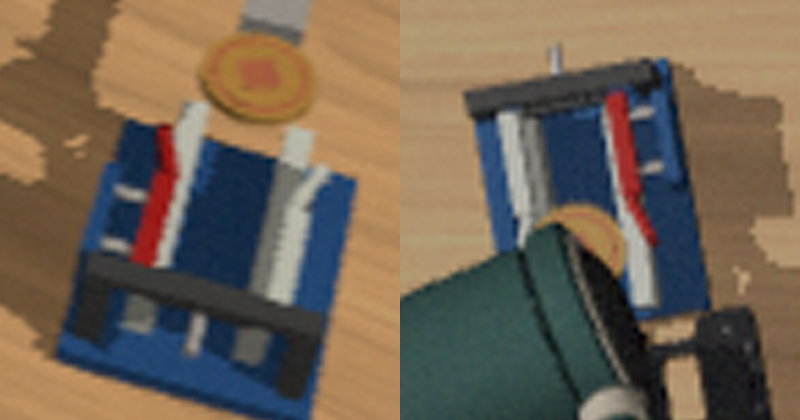

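The blank is centred over the rails at holder x≈−58 mm, y≈−1 mm. Lowering it now.

```bash
echo '[{"aperture":0,"sz":0.004},{"aperture":0,"sz":0.012},{"aperture":0,"sz":0.022},{"aperture":0,"sz":0.032},{"aperture":0,"sz":0.04},{"aperture":0,"sz":0.044},{"aperture":0,"sz":0.046},{"aperture":0,"sz":0.048},{"aperture":0,"sz":0.05},{"aperture":0,"sz":0.052},{"aperture":0,"sz":0.0525},{"aperture":0,"sz":0.0525},{"aperture":0,"sz":0.0525}]' | python3 -m handwheel
python3 - <<'E'
from h import *
p=json.load(open("poses.json"))["holder"]; R=Ro.from_euler("z",p[3]).as_matrix()
i,d=r.grab_frame("scene"); X=cloud("scene",d); b=i.astype(int); L=(X-p[:3])@R
ok=(abs(L[...,2]-.045)<.006)&(b[...,2]-b[...,0]>50)&(b[...,2]>120)&(abs(L[...,0]+.06)<.04)&(abs(L[...,1])<.03)&(b[...,1]-b[...,0]>10); q=L[ok]
print(ok.sum(),q.min(0).round(4),q.max(0).round(4),np.median(q,0).round(4)); o=r.observe(); print(R.T@o["contact_force"])
E
python3 go.py holder -0.1483 0 0.0472
```

```text
clock: 13.8
eef_pos: [0.431, 0.2192, 0.0474]
ee_rot: [180.0, 0.0, -168.7]
contact_force: [-0.4, -0.0, -1.7]
finger_gap: 0.0156
finger_force: 60.0
255 [-0.086  -0.0243  0.0393] [-0.034   0.0246  0.0491] [-0.058   0.0003  0.0454]
[-0.10066391  0.85018493 -1.92881896]
d [ 0.0011 -0.0001  0.0002] turn 0.02 | pos [0.431  0.2192 0.0474] rot [ 1.7999e+02  3.0000e-02 -1.6868e+02] F [-0.27  0.81 -1.93] clk 13.85
```

```bash
echo '[{"aperture":0,"sx":-0.002},{"aperture":0,"sx":-0.004},{"aperture":0,"sx":-0.006},{"aperture":0,"sx":-0.008},{"aperture":0,"sx":-0.01},{"aperture":0,"sx":-0.012},{"aperture":0,"sx":-0.014},{"aperture":0,"sx":-0.016},{"aperture":0,"sx":-0.018},{"aperture":0,"sx":-0.02},{"aperture":0,"sx":-0.022},{"aperture":0,"sx":-0.024},{"aperture":0,"sx":-0.026},{"aperture":0,"sx":-0.028},{"aperture":0,"sx":-0.03},{"aperture":0,"sx":-0.032},{"aperture":0,"sx":-0.034},{"aperture":0,"sx":-0.035},{"aperture":0,"sx":-0.035}]' | python3 -m handwheel
cat > f.py <<'E'
from h import *
p=json.load(open("poses.json"))["holder"]; R=Ro.from_euler("z",p[3]).as_matrix()
o=r.observe(); print("Fh",(R.T@o["contact_force"]).round(2),"tcp_h",(R.T@(o["eef_pos"]-p[:3])).round(4),"tau",o["wrist_torque"].round(3),round(o["clock"],2))
E
python3 f.py
```

```text
clock: 15.75
eef_pos: [0.4656, 0.2261, 0.0472]
ee_rot: [180.0, 0.0, -168.7]
contact_force: [-2.7, -0.6, -1.4]
finger_gap: 0.0155
finger_force: 60.0
Fh [-2.76 -0.03 -1.37] tcp_h [-1.12e-01  1.00e-04  4.72e-02] tau [-0.049  0.37   0.016] 15.75
```

```bash
echo '[{"aperture":0,"sx":-0.001},{"aperture":0,"sx":-0.002},{"aperture":0,"sx":-0.003},{"aperture":0,"sx":-0.004},{"aperture":0,"sx":-0.005}]' | python3 -m handwheel; python3 f.py;  echo '[{"aperture":0,"sx":-0.0007},{"aperture":0,"sx":-0.0015},{"aperture":0,"sx":-0.0015}]' | python3 -m handwheel; python3 f.py
```

```text
clock: 16.25
eef_pos: [0.4702, 0.227, 0.0472]
ee_rot: [-180.0, 0.0, -168.7]
contact_force: [-2.1, -0.8, -0.6]
finger_gap: 0.0157
finger_force: 60.0
Fh [-2.26 -0.39 -0.56] tcp_h [-1.073e-01  1.000e-04  4.720e-02] tau [-0.12   0.469 -0.025] 16.25
clock: 16.55
eef_pos: [0.4718, 0.2273, 0.0472]
ee_rot: [180.0, 0.0, -168.7]
contact_force: [-2.2, -0.3, -1.7]
finger_gap: 0.0154
finger_force: 60.0
Fh [-2.23  0.19 -1.66] tcp_h [-1.057e-01  1.000e-04  4.720e-02] tau [-0.086  0.35   0.04 ] 16.55
```

```bash
echo '[{"aperture":0,"sx":-0.0007},{"aperture":0,"sx":-0.0015},{"aperture":0,"sx":-0.0015}]' | python3 -m handwheel; python3 f.py
```

```text
clock: 16.85
eef_pos: [0.4732, 0.2276, 0.0472]
ee_rot: [180.0, 0.0, -168.7]
contact_force: [-2.6, -0.5, -1.0]
finger_gap: 0.0153
finger_force: 60.0
Fh [-2.6  -0.01 -0.96] tcp_h [-0.1043  0.0002  0.0472] tau [-0.031  0.392 -0.017] 16.85
```

```bash
cat > chk.py <<'E'
import sys,f
Fx=(f.R.T@f.o["contact_force"])[0]; sys.exit(Fx<-4.5)
E
echo '[{"aperture":0,"sx":-0.001},{"aperture":0,"sx":-0.001}]' | python3 -m handwheel >/dev/null && python3 chk.py && echo '[{"aperture":0,"sx":-0.001},{"aperture":0,"sx":-0.001}]' | python3 -m handwheel >/dev/null && python3 chk.py && echo '[{"aperture":0,"sx":-0.001},{"aperture":0,"sx":-0.001}]' | python3 -m handwheel >/dev/null && python3 chk.py && echo '[{"aperture":0,"sx":-0.001},{"aperture":0,"sx":-0.001}]' | python3 -m handwheel >/dev/null && python3 chk.py && echo '[{"aperture":0,"sx":-0.001},{"aperture":0,"sx":-0.001}]' | python3 -m handwheel >/dev/null && python3 chk.py && echo '[{"aperture":0,"sx":-0.001},{"aperture":0,"sx":-0.001}]' | python3 -m handwheel >/dev/null && python3 chk.py
```

```text
Fh [-2.27 -0.43 -1.09] tcp_h [-1.033e-01  1.000e-04  4.720e-02] tau [-0.052  0.436 -0.006] 17.05False
```

```bash
sed -i 's/sys.exit(Fx<-4.5)/sys.exit(int(Fx<-4.5))/' chk.py
echo '[{"aperture":0,"sx":-0.001},{"aperture":0,"sx":-0.001}]' | python3 -m handwheel >/dev/null && python3 chk.py && echo '[{"aperture":0,"sx":-0.001},{"aperture":0,"sx":-0.001}]' | python3 -m handwheel >/dev/null && python3 chk.py && echo '[{"aperture":0,"sx":-0.001},{"aperture":0,"sx":-0.001}]' | python3 -m handwheel >/dev/null && python3 chk.py && echo '[{"aperture":0,"sx":-0.001},{"aperture":0,"sx":-0.001}]' | python3 -m handwheel >/dev/null && python3 chk.py && echo '[{"aperture":0,"sx":-0.001},{"aperture":0,"sx":-0.001}]' | python3 -m handwheel >/dev/null && python3 chk.py && echo '[{"aperture":0,"sx":-0.001},{"aperture":0,"sx":-0.001}]' | python3 -m handwheel >/dev/null && python3 chk.py
```

```text
Fh [-1.34  0.25 -0.93] tcp_h [-1.022e-01  1.000e-04  4.720e-02] tau [-0.076  0.355 -0.01 ] 17.25
Fh [-1.57 -0.45 -1.26] tcp_h [-1.013e-01  1.000e-04  4.720e-02] tau [-0.039  0.403 -0.007] 17.45
Fh [-1.65  0.03 -0.24] tcp_h [-1.002e-01  1.000e-04  4.720e-02] tau [-0.004  0.362  0.022] 17.65
Fh [-2.   -0.33 -1.35] tcp_h [-0.0993  0.0001  0.0473] tau [-0.008  0.404  0.039] 17.85
Fh [-2.15 -0.27 -1.26] tcp_h [-0.0983  0.0002  0.0473] tau [-0.015  0.423  0.055] 18.05
Fh [-2.34 -0.07 -0.56] tcp_h [-0.0972  0.0002  0.0472] tau [-0.038  0.38  -0.06 ] 18.25
```

```bash
echo '[{"aperture":0,"sx":-0.001},{"aperture":0,"sx":-0.001}]' | python3 -m handwheel >/dev/null && python3 chk.py && echo '[{"aperture":0,"sx":-0.001},{"aperture":0,"sx":-0.001}]' | python3 -m handwheel >/dev/null && python3 chk.py && echo '[{"aperture":0,"sx":-0.001},{"aperture":0,"sx":-0.001}]' | python3 -m handwheel >/dev/null && python3 chk.py && echo '[{"aperture":0,"sx":-0.001},{"aperture":0,"sx":-0.001}]' | python3 -m handwheel >/dev/null && python3 chk.py && echo '[{"aperture":0,"sx":-0.001},{"aperture":0,"sx":-0.001}]' | python3 -m handwheel >/dev/null && python3 chk.py && echo '[{"aperture":0,"sx":-0.001},{"aperture":0,"sx":-0.001}]' | python3 -m handwheel >/dev/null && python3 chk.py
```

```text
Fh [-3.29  0.34 -0.43] tcp_h [-0.0963  0.0001  0.0472] tau [-0.027  0.366  0.026] 18.45
Fh [-1.79 -0.23 -1.44] tcp_h [-0.0953  0.0001  0.0472] tau [-0.041  0.355 -0.019] 18.65
Fh [-3.31  0.21 -1.95] tcp_h [-0.0942  0.0001  0.0473] tau [-0.024  0.391 -0.026] 18.85
Fh [-2.63 -0.89 -1.39] tcp_h [-0.0933  0.0001  0.0472] tau [-0.056  0.381 -0.007] 19.05
Fh [-2.78  0.51 -1.55] tcp_h [-0.0923  0.0002  0.0472] tau [-0.067  0.382  0.032] 19.25
Fh [-3.01 -0.02 -1.36] tcp_h [-0.0913  0.0001  0.0473] tau [0.024 0.403 0.012] 19.45
```

```bash
echo '[{"aperture":0,"sx":-0.001},{"aperture":0,"sx":-0.001}]' | python3 -m handwheel >/dev/null && python3 chk.py && echo '[{"aperture":0,"sx":-0.001},{"aperture":0,"sx":-0.001}]' | python3 -m handwheel >/dev/null && python3 chk.py && echo '[{"aperture":0,"sx":-0.001},{"aperture":0,"sx":-0.001}]' | python3 -m handwheel >/dev/null && python3 chk.py && echo '[{"aperture":0,"sx":-0.001},{"aperture":0,"sx":-0.001}]' | python3 -m handwheel >/dev/null && python3 chk.py
```

```text
Fh [-2.07  0.71 -2.12] tcp_h [-0.0902  0.0001  0.0472] tau [-0.02   0.368 -0.048] 19.65
Fh [-2.66  0.07 -1.43] tcp_h [-0.0893  0.0001  0.0472] tau [-0.049  0.386  0.019] 19.85
Fh [-2.1  -0.15 -1.13] tcp_h [-0.0883  0.0001  0.0472] tau [-0.064  0.364 -0.027] 20.05
Fh [-2.07  0.46 -1.17] tcp_h [-0.0873  0.0001  0.0472] tau [-0.047  0.37   0.028] 20.25
```

```bash
cat > bl.py <<'E'
from h import *
p=json.load(open("poses.json"))["holder"]; R=Ro.from_euler("z",p[3]).as_matrix()
for n in("scene","top"):
    i,d=r.grab_frame(n); cv2.imwrite(f"pics/{n}_{r.observe()['clock']:.1f}.png",i); X=cloud(n,d); b=i.astype(int); L=(X-p[:3])@R
    ok=(abs(L[...,2]-.045)<.006)&(b[...,2]-b[...,0]>45)&(b[...,2]>90)&(abs(L[...,0]+.02)<.06)&(abs(L[...,1])<.028)&(b[...,1]-b[...,0]>8); q=L[ok]
    if len(q)<8: print(n,len(q)); continue
    h,e=np.histogram(q[:,0],bins=np.arange(-.06,.036,.004)); print(n,ok.sum(),q.min(0).round(4),q.max(0).round(4)); print(h.tolist())
E
python3 bl.py; python3 f.py
```

```text
scene 270 [-0.0705 -0.0254  0.0391] [0.0182 0.0237 0.0486]
[0, 0, 0, 0, 0, 0, 1, 0, 8, 16, 19, 25, 25, 25, 31, 28, 31, 27, 25, 8, 0, 0, 0]
top 20 [-0.0043 -0.0248  0.0419] [ 0.02   -0.0081  0.0505]
[0, 0, 0, 0, 0, 0, 0, 0, 0, 0, 0, 0, 0, 1, 1, 3, 2, 4, 4, 5, 0, 0, 0]
Fh [-2.62 -0.17 -1.2 ] tcp_h [-0.0873  0.0001  0.0472] tau [-0.041  0.349  0.064] 20.35
```

```bash
echo '[{"aperture":0,"sx":-0.001},{"aperture":0,"sx":-0.001}]' | python3 -m handwheel >/dev/null && python3 chk.py && echo '[{"aperture":0,"sx":-0.001},{"aperture":0,"sx":-0.001}]' | python3 -m handwheel >/dev/null && python3 chk.py && echo '[{"aperture":0,"sx":-0.001},{"aperture":0,"sx":-0.001}]' | python3 -m handwheel >/dev/null && python3 chk.py && echo '[{"aperture":0,"sx":-0.001},{"aperture":0,"sx":-0.001}]' | python3 -m handwheel >/dev/null && python3 chk.py
```

```text
Fh [-4.8   0.48  0.74] tcp_h [-0.0868  0.0001  0.0471] tau [-0.077  0.605  0.021] 20.55
```

```bash
echo '[{"aperture":0}]' | python3 -m handwheel >/dev/null; python3 f.py; echo '[{"aperture":0,"sx":-0.0005},{"aperture":0,"sx":-0.0005}]' | python3 -m handwheel>/dev/null; python3 f.py
```

```text
Fh [-4.71  0.26 -0.2 ] tcp_h [-0.0868  0.0001  0.0471] tau [-0.009  0.64  -0.003] 20.65
Fh [-5.83 -0.26  1.98] tcp_h [-0.0868  0.0001  0.047 ] tau [-0.08   0.817  0.01 ] 20.85
```

```bash
echo '[{"aperture":0,"sx":-0.0005},{"aperture":0,"sx":-0.0005}]' | python3 -m handwheel>/dev/null; python3 f.py;echo '[{"aperture":0,"sx":-0.0005},{"aperture":0,"sx":-0.0005}]' | python3 -m handwheel>/dev/null; python3 f.py
```

```text
Fh [-7.15  0.26  1.65] tcp_h [-0.0868  0.0001  0.047 ] tau [-0.112  1.003 -0.027] 21.05
Fh [-8.84  0.58  3.33] tcp_h [-0.0867  0.0001  0.0469] tau [-0.111  1.19  -0.018] 21.25
```

```bash
echo '[{"aperture":0,"sx":-0.0003},{"aperture":0,"sx":-0.0006},{"aperture":0,"sx":-0.0006}]' | python3 -m handwheel>/dev/null; python3 f.py;echo '[{"aperture":0},{"aperture":0},{"aperture":0},{"aperture":0},{"aperture":0}]' | python3 -m handwheel>/dev/null; python3 f.py;echo '[{"aperture":0},{"aperture":0},{"aperture":0},{"aperture":0},{"aperture":0}]' | python3 -m handwheel>/dev/null; python3 f.py
```

```text
Fh [-10.34  -0.06   4.17] tcp_h [-0.0867  0.0001  0.0468] tau [-0.179  1.355  0.028] 21.55
Fh [-9.74  0.77  3.9 ] tcp_h [-0.0867  0.0001  0.0468] tau [-0.128  1.371  0.041] 22.05
Fh [-10.07  -0.03   4.07] tcp_h [-0.0867  0.0001  0.0468] tau [-0.132  1.37   0.025] 22.55
```

```bash
echo '[{"aperture":0,"sx":0.001},{"aperture":0,"sx":0.002},{"aperture":0,"sx":0.003},{"aperture":0,"sx":0.004},{"aperture":0,"sx":0.004}]' | python3 -m handwheel>/dev/null; python3 f.py; python3 bl.py
```

```text
Fh [ 0.98  0.68 -2.68] tcp_h [-0.0872  0.0002  0.0477] tau [ 0.046  0.033 -0.04 ] 23.05
scene 271 [-0.0755 -0.0258  0.0391] [0.0193 0.0243 0.0505]
[0, 0, 0, 0, 0, 0, 0, 1, 9, 16, 18, 24, 26, 25, 30, 30, 28, 27, 25, 10, 0, 0, 0]
top 22 [-0.0102 -0.0239  0.0391] [ 0.0213 -0.0065  0.0509]
[0, 0, 0, 0, 0, 0, 0, 0, 0, 0, 0, 0, 1, 0, 1, 3, 3, 3, 5, 3, 3, 0, 0]
```

```bash
echo '[{"aperture":0,"sx":0.001,"sz":0.001},{"aperture":0,"sx":0.003,"sz":0.001},{"aperture":0,"sx":0.005,"sz":0.001},{"aperture":0,"sx":0.007,"sz":0.001},{"aperture":0,"sx":0.009,"sz":0.001},{"aperture":0,"sx":0.01,"sz":0.001},{"aperture":0,"sx":0.01,"sz":0.001}]' | python3 -m handwheel>/dev/null; python3 f.py; python3 bl.py
```

```text
Fh [-0.57 -0.53 -1.17] tcp_h [-0.0985  0.0001  0.0462] tau [0.097 0.022 0.027] 23.85
scene 266 [-0.032  -0.0255  0.0394] [0.019  0.0242 0.0498]
[0, 0, 0, 0, 0, 0, 0, 3, 5, 18, 16, 23, 24, 30, 23, 31, 28, 33, 19, 13, 0, 0, 0]
top 67 [-0.0116 -0.0255  0.0399] [0.0237 0.0165 0.0498]
[0, 0, 0, 0, 0, 0, 0, 0, 0, 0, 0, 0, 2, 6, 6, 8, 8, 7, 10, 12, 8, 0, 0]
```

The blank stays put and the lifter is coming free. I'll withdraw fully, then lift.

```bash
echo '[{"aperture":0,"sx":0.002},{"aperture":0,"sx":0.005},{"aperture":0,"sx":0.009},{"aperture":0,"sx":0.014},{"aperture":0,"sx":0.019},{"aperture":0,"sx":0.024},{"aperture":0,"sx":0.029},{"aperture":0,"sx":0.034},{"aperture":0,"sx":0.039},{"aperture":0,"sx":0.044},{"aperture":0,"sx":0.049},{"aperture":0,"sx":0.054},{"aperture":0,"sx":0.058},{"aperture":0,"sx":0.06},{"aperture":0,"sx":0.06}]' | python3 -m handwheel>/dev/null; python3 f.py; python3 bl.py; python3 go.py lifter 0 0 0.12
```

```text
Fh [ 0.25  0.05 -1.25] tcp_h [-1.586e-01  1.000e-04  4.620e-02] tau [ 0.037  0.004 -0.014] 25.45
scene 265 [-0.0307 -0.0254  0.0392] [0.0184 0.0242 0.0496]
[0, 0, 0, 0, 0, 0, 0, 1, 4, 16, 18, 24, 29, 27, 23, 33, 28, 28, 26, 8, 0, 0, 0]
top 202 [-0.024  -0.0241  0.0395] [0.0242 0.0244 0.0508]
[0, 0, 0, 0, 0, 0, 0, 0, 0, 10, 12, 20, 20, 19, 19, 22, 23, 15, 18, 15, 8, 1, 0]
d [-0.0415 -0.4865 -0.0737] turn 24.45 | pos [0.4204 0.2171 0.0463] rot [ 1.8000e+02  2.0000e-02 -1.6867e+02] F [ 0.41 -0.11 -0.92] clk 25.55
```

```bash
echo '[{"aperture":0,"sz":-0.02},{"aperture":0,"sz":-0.05},{"aperture":0,"sz":-0.074},{"aperture":0,"sx":-0.002,"sy":-0.02,"sz":-0.074,"turn":1},{"aperture":0,"sx":-0.005,"sy":-0.05,"sz":-0.074,"turn":3},{"aperture":0,"sx":-0.008,"sy":-0.09,"sz":-0.074,"turn":5},{"aperture":0,"sx":-0.011,"sy":-0.13,"sz":-0.074,"turn":7},{"aperture":0,"sx":-0.015,"sy":-0.17,"sz":-0.074,"turn":9},{"aperture":0,"sx":-0.018,"sy":-0.21,"sz":-0.074,"turn":11},{"aperture":0,"sx":-0.021,"sy":-0.25,"sz":-0.074,"turn":13},{"aperture":0,"sx":-0.025,"sy":-0.29,"sz":-0.074,"turn":15},{"aperture":0,"sx":-0.028,"sy":-0.33,"sz":-0.074,"turn":17},{"aperture":0,"sx":-0.032,"sy":-0.37,"sz":-0.074,"turn":19},{"aperture":0,"sx":-0.035,"sy":-0.41,"sz":-0.074,"turn":21},{"aperture":0,"sx":-0.038,"sy":-0.44,"sz":-0.074,"turn":23},{"aperture":0,"sx":-0.04,"sy":-0.465,"sz":-0.074,"turn":24},{"aperture":0,"sx":-0.0415,"sy":-0.48,"sz":-0.074,"turn":24.45},{"aperture":0,"sx":-0.0415,"sy":-0.4865,"sz":-0.074,"turn":24.45},{"aperture":0,"sx":-0.0415,"sy":-0.4865,"sz":-0.074,"turn":24.45},{"aperture":0,"sx":-0.0415,"sy":-0.4865,"sz":-0.074,"turn":24.45}]' | python3 -m handwheel; python3 go.py lifter 0 0 0.018; python3 lift.py 2
```

```text
clock: 27.55
eef_pos: [0.556, -0.2508, 0.1199]
ee_rot: [180.0, -0.1, 166.9]
contact_force: [-0.1, 0.4, -0.9]
finger_gap: 0.0155
finger_force: 60.0
d [-0.0009 -0.0008  0.1019] turn 0.04 | pos [ 0.556  -0.2508  0.1199] rot [ 1.7996e+02 -5.0000e-02  1.6691e+02] F [-0.09  0.43 -0.87] clk 27.55
scene c [166.5  183.21]
top c [379.25 168.6 ]
[ 0.556  -0.2508  0.1072  6.0548] 346.91420924060066
```

Run:
```python
from h import *
o=r.observe();T=o["eef_pos"];p=[T[0],T[1],0,np.radians(o["ee_rot"][2]+180)];R=Ro.from_euler("z",p[3]).as_matrix()
for n in("scene",):
    d=np.load(f"pics/{n}2d.npy");L=(cloud(n,d)-p[:3])@R
    for a,b in((-.03,-.02),(.025,.05),(.065,.085),(.085,.103)):
        m=(L[...,0]>a)&(L[...,0]<b)&(abs(L[...,1])<.012)&(abs(L[...,2]-.11)<.03); print(a,b,m.sum(),np.median(L[m][:,2]).round(4) if m.any() else None)
```

```text
-0.03 -0.02 3 0.1106
0.025 0.05 57 0.1098
0.065 0.085 46 0.1099
0.085 0.103 42 0.1099
```

The blade is still level in the grip: its top reads 0.110 m along its whole length. Now to stand it on the mat.

```bash
echo '[{"aperture":0,"sz":0.03},{"aperture":0,"sz":0.06},{"aperture":0,"sz":0.08},{"aperture":0,"sz":0.09},{"aperture":0,"sz":0.096},{"aperture":0,"sz":0.1},{"aperture":0,"sz":0.102},{"aperture":0,"sz":0.103},{"aperture":0,"sz":0.1036},{"aperture":0,"sz":0.1036},{"aperture":0,"sz":0.1036}]' | python3 -m handwheel; echo '[{"aperture":0,"sz":0.0005},{"aperture":0,"sz":0.0005},{"aperture":0,"sz":0.0005}]' | python3 -m handwheel
```

```text
clock: 28.75
eef_pos: [0.5567, -0.252, 0.017]
ee_rot: [-180.0, 0.0, 166.9]
contact_force: [-0.2, -0.6, -1.6]
finger_gap: 0.0155
finger_force: 60.0
clock: 29.05
eef_pos: [0.5564, -0.2519, 0.0161]
ee_rot: [-180.0, -0.0, 166.9]
contact_force: [0.3, 0.3, -0.5]
finger_gap: 0.0154
finger_force: 60.0
```

```bash
echo '[{"aperture":0,"sz":0.0004},{"aperture":0,"sz":0.0004},{"aperture":0.02,"sz":0.0004},{"aperture":0.04,"sz":0.0004},{"aperture":0.06,"sz":0.0004},{"aperture":0.088,"sz":0.0004},{"aperture":0.088,"sz":0.0004},{"aperture":0.088,"sz":0.0004},{"aperture":0.088,"sz":0.0004},{"aperture":0.088,"sz":0.0004},{"aperture":0.088,"sz":0.0004},{"aperture":0.088,"sz":0.0004}]' | python3 -m handwheel; python3 f.py
```

```text
clock: 30.25
eef_pos: [0.5564, -0.2519, 0.0157]
ee_rot: [-180.0, -0.0, 166.9]
contact_force: [-0.2, -1.0, 0.2]
finger_gap: 0.0878
finger_force: 0.0
Fh [-0.35 -0.99  0.22] tcp_h [-0.1166 -0.4864  0.0157] tau [ 0.031  0.027 -0.031] 30.25
```

```bash
echo '[{"aperture":0.088,"sz":-0.02},{"aperture":0.088,"sz":-0.06},{"aperture":0.088,"sz":-0.1},{"aperture":0.088,"sz":-0.15},{"aperture":0.088,"sx":0.05,"sz":-0.18},{"aperture":0.088,"sx":0.1,"sz":-0.18},{"aperture":0.088,"sx":0.1,"sz":-0.18},{"aperture":0.088,"sx":0.1,"sz":-0.18},{"aperture":0.088,"sx":0.1,"sz":-0.18},{"aperture":0.088,"sx":0.1,"sz":-0.18}]' | python3 -m handwheel; python3 bl.py
python3 - <<'E'
import glob,os,cv2,numpy as np
g=lambda n:max(glob.glob(f"pics/{n}_*.png"),key=os.path.getmtime)
z=lambda i,u,v,k=4:cv2.warpAffine(i,np.array([[k,0,-u*k],[0,k,-v*k]],float),(400,300),flags=cv2.INTER_CUBIC)
s,t=cv2.imread(g("scene")),cv2.imread(g("top"))
cv2.imwrite("pics/fin.png",np.vstack([np.hstack([z(s,145,160),z(t,330,155)]),np.hstack([z(s,320,225),z(t,155,172)])]))
E
```

```text
clock: 31.25
eef_pos: [0.4603, -0.2296, 0.1955]
ee_rot: [180.0, 0.0, 166.9]
contact_force: [-0.9, 0.3, -0.9]
finger_gap: 0.0879
finger_force: 0.0
scene 264 [-0.0704 -0.0253  0.0394] [0.0187 0.0241 0.0491]
[0, 0, 0, 0, 0, 0, 0, 1, 5, 12, 26, 20, 19, 29, 34, 25, 27, 29, 27, 9, 0, 0, 0]
top 202 [-0.0238 -0.0246  0.0391] [0.0244 0.0242 0.0507]
[0, 0, 0, 0, 0, 0, 0, 0, 0, 10, 14, 17, 19, 23, 22, 17, 21, 17, 16, 16, 8, 2, 0]
```

View pics/fin.png

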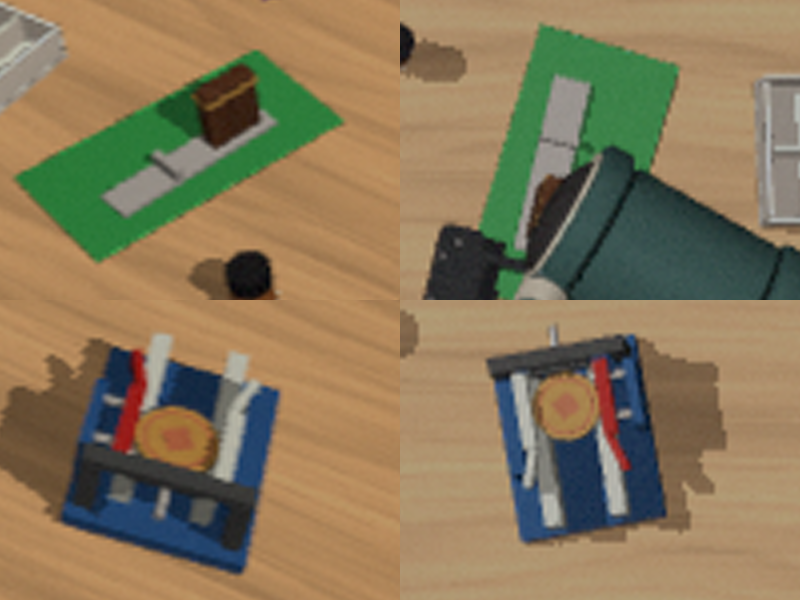

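The lifter stands upright on the mat (panel (190,150)). The blank lies flat between the blue holder's jaws (panels (177,438) and (567,407)), so I'm handing in.

```bash
python3 -c "from rig import r; print(r.close_job())"
```

```text
the job is handed in; nothing more can be done
None
```

The job is handed in with no verdict shown: the blank lies flat in the blue holder, against the stop after about 10 N for just over a second, and the lifter stands upright on its green mat; I did not re-measure the bystanders.

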